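Crack the bench lift's release valve and bring its platform level with the stand

TASK

The toy house on the bench lift has to come down level with the top of the wooden stand beside it, so that it can be slid across later. Using the knob on the release-valve lever, crack the valve open just enough that the platform sinks slowly (never faster than 2 cm a second), stop it level with the stand by closing the valve again, press the lever snugly against its springy stop post (about 5 N more at the knob than it takes to turn it, never over 10 N more) and let go. Do not touch the platform or the house, and leave the other things on the table where they are.

Things in the scene. Friction and masses are not known exactly. Their poses are not given: they have to be found in the camera images.
- valve_axis (a point): point on the release valve's upright axis, 83 mm above the lift's underside (the height of the knob's middle). The valve stands at the left end of the lift's grey base plate (100 x 300 x 16 mm); the point's y axis runs along the plate, away from the ram, whose axis is 190 mm from here along -y
- knob_mid (a point): middle of the black upright knob, 18 mm in diameter, 60 to 105 mm above the table, fixed on the end of the steel valve lever, 65 mm from the valve axis. It can be held or pushed, on a circle about the axis. From above, counter-clockwise opens the valve, clockwise closes it. Turning takes 3 to 6 N, a few N more if it is held hard by a hand that does not turn with it; it stays where it is left
- valve_lever: the steel valve lever, 12 mm wide and 10 mm thick, its middle 55 mm above the table, below the knob; origin on the valve axis at the lift's underside, x axis along the lever to the knob, z up; it can turn about 1 rad open from its start
- lever_flank (a point): point in the middle of the lever's width and thickness, 40 mm from the valve axis; it touches the stop post when it is 11 mm from post_top
- stop_post: upright steel post, 10 mm thick, on a ring round the valve, 41 mm from the axis on the closing side of the lever; its setting varies, the lever starts 0.03 to 0.37 rad short of it. Springy, about 18 Nm/rad about the valve axis: once the lever meets it, each further mm of the knob adds about 4 N at the knob. Origin on the valve axis at the lift's underside
- post_top (a point): point on the axis of the stop post, at the lever's height
- lift_platform: plywood platform, 110 x 110 x 12 mm, with its steel ram; it can only go down (75 mm). Shut at the start. After 0.1 to 0.45 rad of opening (the load is unknown) it begins to sink; each further 0.1 rad makes it about 15 mm/s faster; turning back slows it, then stops and holds it. Origin on the ram's axis, 180 mm below the top face
- platform_top (a point): middle of the platform's top face, under the house; starts 180 mm above the table
- stand_top (a point): middle of the top face (90 x 80 mm) of the fixed wooden stand beside the platform, 125 to 150 mm above the table
- house: oiled wooden toy house, 58 x 56 x 125 mm, standing loose on the platform; origin at the middle of its underside, z up
- sanding_block: cork sanding block, 39 x 65 x 28 mm, lying in front of the lift; bystander; origin at the middle of its underside
- spatula: small flat wooden spatula, 120 x 26 x 6 mm, lying in front of the lift; bystander; origin at the middle of its underside
- jar: turned wooden jar with lid, 47 mm wide, 73 mm tall, standing behind the lift; bystander; origin at the middle of its underside
Not all that is in view belongs to the job. Of the things shaped like the house, the wooden one is meant.

How it is judged:
On the way, in this order (a step that is already met when the one before it is completed fails the run):
1. the valve is cracked open: the platform sinks slowly, at 1 to 20 mm/s, while still above the stand (linear speed of lift_platform between 0.001 and 0.02 m/s and z of platform_top in the frame of stand_top above 0.005 m), for 0.3 s.
2. with the platform level (within 5 mm) the lever is pressed snugly on the stop post (over 2 N between them) (contact force between valve_lever and stop_post above 2 N and z of platform_top in the frame of stand_top between -0.005 and 0.005 m), for 0.1 s.
At the end, for the whole second after the job is handed in: The platform's top is within 5 mm of the height of the stand's top and no longer sinks, the valve lever rests at its stop post (within 3 mm of touching), and the house stands upright on the platform (z of platform_top in the frame of stand_top between -0.005 and 0.005 m and linear speed of lift_platform below 0.001 m/s and distance between lever_flank and post_top below 0.014 m and angle between house's own z axis and vertical below 0.1 rad and distance between house and platform_top below 0.03 m).
It fails at once if the platform drops faster than 25 mm/s (linear speed of lift_platform above 0.025 m/s).
It fails at once if the lever is forced against the stop post (over 20 N between them, which is over 12 N more at the knob than it takes to turn it) (contact force between valve_lever and stop_post above 20 N).
It fails at once if the robot touches the platform or the house (contact force between any of the arm, the fingers and lift_platform above 1 N or contact force between any of the arm, the fingers and house above 1 N).
It fails at once if the house tips or falls off (angle between house's own z axis and vertical above 0.25 rad or distance between house and platform_top above 0.04 m).
It fails at once if a bystander is moved by more than 2 cm (distance of any of sanding_block, spatula, jar from where it was at the start of the episode above 0.02 m).
It also fails if it takes over 72 s, if anything falls off the work surface, if the arm or the gripper's body presses on something with over 40 N, if the wrist force passes 120 N, or if a joint passes its speed limit or range.

ROBOT

A 6-joint arm with a two-finger parallel gripper is mounted at the origin on a cart in front of the work surface, level with it; the furniture and walls round the work are solid. World frame = base frame: x ahead of the robot, y to its left, z up, the work surface at z = 0. Lengths are in m, angles in rad, forces in N, time in s.
With the tool pointing down it reaches from about 0.425 to 0.95 m from the base axis. Payload 3.5 kg.
Tool frame: the origin (TCP) lies on the centre line of the jaws, within the pads' length; the fingertips stand 11 mm ahead of it and the grasp point (between the pads) lies 8 mm behind it; z points along the fingers, y is the line along which they close (so a half turn about z gives the same grasp; the last joint's range is limited). The gripper opens to 85 mm and grips with 20 to 120 N. Pads are 22 mm wide; open, the fingers measure 114 mm over their backs; the gripper's body (76 mm by 85 mm) begins 54 mm behind the grasp point. The pads swing forward as they close: fully open they stand 13 mm farther back than shut.
Start: joints at [-1.413, 0.286, 1.577, -0, 1.279, -0.15], TCP at [0.205, -0.643, 0.242] pointing down, gripper open.
Joint ranges: [-2.77, 2.77], [-0.9, 2.22], [0.21, 2.48], [-1.53, 4.67], [0.24, 2.81], [-2.84, 2.84]. Speed limits (rad/s): [2.79, 2.79, 3.14, 3.14, 3.14, 3.14].

INTERFACE

Orientations are given as a unit quaternion [x, y, z, w].
In Python, from plant import ctrl gives the robot as it stands.
- The arm moves only by the tool step_arm, never from a script. Its argument "motion" is a list of rows, each an object with "offset": the shift along the tool's x, y, z in m, a list of three; "twist": the turn about the tool's z in degrees. A call has 1 to 12 rows; each row is the pose to reach, as a shift and turn from the pose commanded when the call began, along the tool's axes at that moment; what a row does not reach only later rows make up. A row lasts 1/10 s, in which the tool goes at most 50 mm and 8.59 degrees, less where a joint would pass 70% of its speed; a pose out of reach is approached as far as the arm can. A call with a gripper value outside its range is refused whole. "gripper" is the finger opening in m, from 0 to 0.0854, set as the call begins (left out, the last holds). The fingers move at their own pace and stop on an object; "grip_force" is the grip in N (left out, the last holds). Time passes only in rows, so rows that repeat a pose let the fingers close. It gives the time, the measured TCP pose, the force, the opening and the grip force at its end, in the units of the state.
- ctrl.get_state(): the state, without advancing time (a new reading comes with each control period).
- ctrl.read_camera(name): name is "scene" or "side" or "wrist"; returns the picture (400x640x3 uint8, blue, green, red); there is no depth.
- ctrl.calibration(name): a dict with "fx", "fy", "cx", "cy" (pixels), "k1" (the pictures are not rectified: a ray, as slopes to the right and down, at radius r is drawn at 1 + k1 r^2 times it, then the intrinsics apply), "cam_to_world" (4x4, takes a point from camera to world coordinates). Camera axes: x right, y up, looking along -z (the intrinsics and any distortion apply to the point x, -y, -z); pixel columns grow to the right and rows downward; lengths in m; the calibration is good to about 2 mm. A picture is of the moment at which its call begins: read the wrist's pose just before it. calibration takes no time and is no camera call; for the wrist camera it gives the pose at the moment of the call.
- ctrl.sign_off(): hands the job in; it is judged then, once.
The state is a dict: "time": time; "qpos": joint angles; "dq": joint speeds; "joint_efforts": joint torques, N m; "eef_pos": TCP position; "tcp_rot": TCP orientation; "contact_force": force on the tool from outside, world axes, zero at the start; "wrist_torque": the same for the moment, N m; "opening": opening from 0.0 (shut) to 1.0 (fully open); "finger_force": force on a finger pad.
Only numpy, scipy, OpenCV 4.12 (cv2) and the standard library are available. Lean on these libraries where they do the work, as an engineer would, in place of code of your own. Each camera call takes 0.05 s, during which the arm holds its last target. There are 200 camera calls.

## Working session

There is one attempt and no reset: what is moved stays moved. The work goes in short steps, Python scripts to look and compute and a tool call to move; the robot and the scene stay as the last step left them, time stands still between calls to the robot, and variables do not carry over. Pictures are saved under pics/ and viewed, at most 10 in all, crops included, and the job is handed in when it is done.

Besides the shell and the picture viewer there is one more tool, called as name(argument=value, ...) on one line, values as JSON. step_arm: Moves the arm, as the interface text tells. Its arguments: {"type":"object","properties":{"motion":{"type":"array"},"gripper":{"type":"number"},"grip_force":{"type":"number"}},"required":["motion"]}

```bash
ls; mkdir -p pics; cat > h.py <<'E'
import numpy as np, cv2
from plant import ctrl
def cam(n):
    c=ctrl.calibration(n); im=ctrl.read_camera(n); return c,im
def proj(c,P):
    T=np.array(c["cam_to_world"]); p=(np.atleast_2d(P)-T[:3,3])@T[:3,:3]
    a=p[:,0]/-p[:,2]; b=-p[:,1]/-p[:,2]; s=1+c["k1"]*(a*a+b*b)
    return np.c_[c["fx"]*a*s+c["cx"],c["fy"]*b*s+c["cy"]]
def ray(c,u,v):
    x,y=(u-c["cx"])/c["fx"],(v-c["cy"])/c["fy"]; a,b=x,y
    for _ in range(20):
        s=1+c["k1"]*(a*a+b*b); a,b=x/s,y/s
    T=np.array(c["cam_to_world"]); return T[:3,3],T[:3,:3]@np.array([a,-b,-1])
def atz(c,u,v,z):
    o,d=ray(c,u,v); return o+d*(z-o[2])/d[2]
def tri(obs):
    A=np.zeros((3,3));B=np.zeros(3)
    for c,u,v in obs:
        o,d=ray(c,u,v); d=d/np.linalg.norm(d); M=np.eye(3)-np.outer(d,d); A+=M;B+=M@o
    return np.linalg.solve(A,B)
E
python3 - <<'E'
from h import *
for n in("scene","side"):
    c,im=cam(n); cv2.imwrite(f"pics/{n}0.png",im); print(n,c["fx"],c["k1"],np.round(c["cam_to_world"],3).tolist())
s=ctrl.get_state(); print(s)
E
```

```text
pics
scene 369.7112278418681 0.013020135669852134 [[0.582, 0.415, -0.7, -0.075], [-0.813, 0.285, -0.507, -0.397], [-0.011, 0.864, 0.504, 0.564], [0.0, 0.0, 0.0, 1.0]]
side 451.65499295475536 -0.11084974435939929 [[0.937, 0.196, -0.288, 0.195], [-0.348, 0.5, -0.793, -0.826], [-0.011, 0.844, 0.537, 0.748], [0.0, 0.0, 0.0, 1.0]]
{'time': 0.1, 'qpos': array([-1.41294811e+00,  2.87094693e-01,  1.57800888e+00, -2.81830776e-05,
        1.27856763e+00, -1.50003009e-01]), 'dq': array([ 6.10843771e-04,  4.66494311e-04, -3.92751217e-03, -1.06838955e-03,
        6.78095111e-04, -8.36151239e-05]), 'joint_efforts': array([ 6.18972008e-04, -4.07296515e+01, -2.93699455e+01, -1.74267843e-04,
        3.42941661e-03, -1.70189089e-06]), 'eef_pos': array([ 0.20446477, -0.64270619,  0.24108547]), 'tcp_rot': array([ 9.88175667e-01,  1.53322444e-01, -1.75664337e-05, -1.03921294e-03]), 'contact_force': array([ 0.11030218,  0.51456831, -0.43142798]), 'wrist_torque': array([0.04754322, 0.01189606, 0.02414275]), 'finger_force': 0.0, 'opening': 0.9993009782539068}
```

View pics/scene0.png

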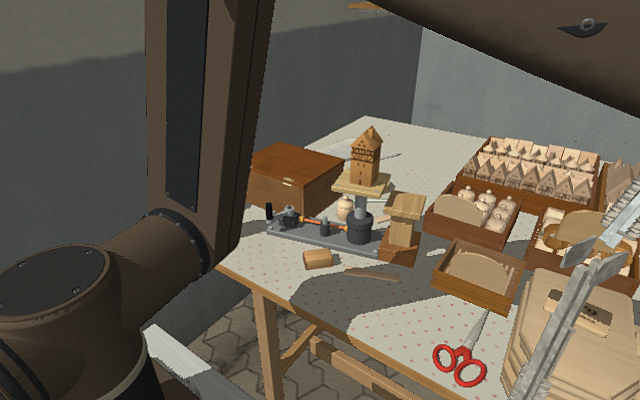

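View pics/side0.png

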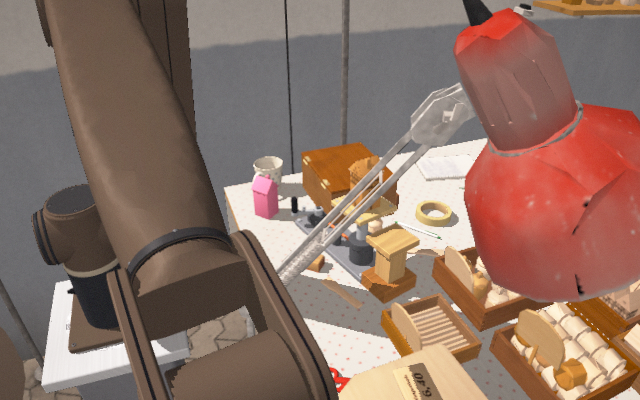

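Scene view: knob near (268,211), valve (290,213), ram and platform near (361,190), stand top (405,205). Side view: knob near (294,204), platform partly hidden by the lamp arm. Enlarging both.

```bash
python3 - <<'E'
import cv2
for n,x,y in(("scene",245,120),("side",250,145)):
    im=cv2.imread(f"pics/{n}0.png")[y:y+150,x:x+190]
    cv2.imwrite(f"pics/{n}0c.png",cv2.resize(im,None,fx=4,fy=4,interpolation=cv2.INTER_CUBIC))
E
```

```text
(no output)
```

View pics/scene0c.png

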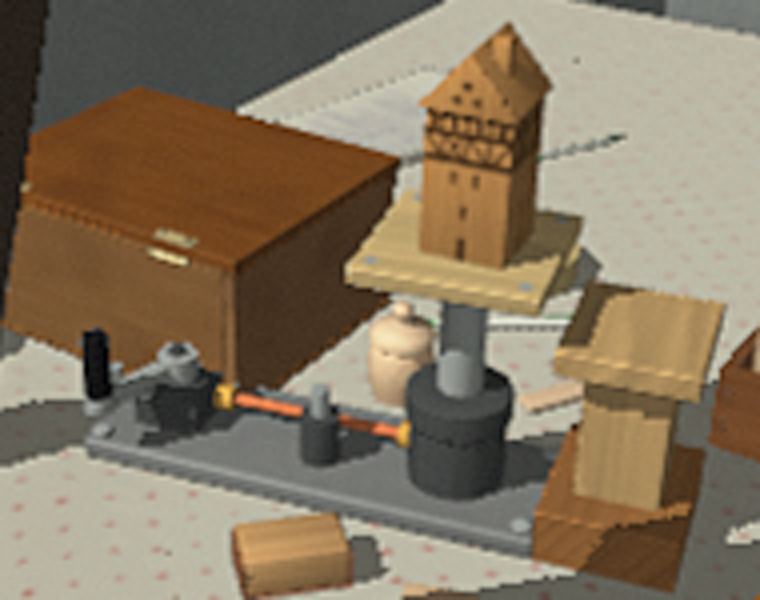

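View pics/side0c.png

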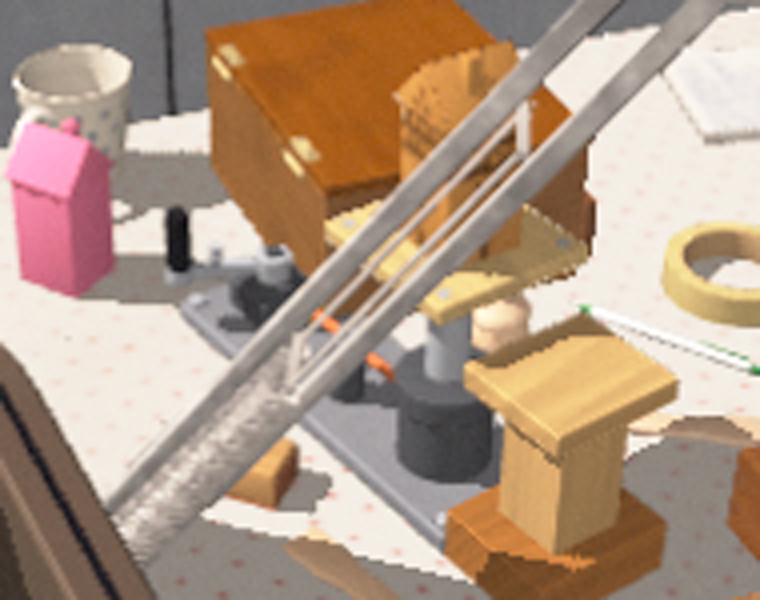

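```bash
cat > m.py <<'E'
from h import *
C={n:ctrl.calibration(n) for n in("scene","side")}
S=lambda x,y:(C["scene"],245+x/4,120+y/4); D=lambda x,y:(C["side"],250+x/4,145+y/4)
def T(nm,a,b):
    p=tri([S(*a),D(*b)]); r=[np.linalg.norm(proj(c,p)[0]-(u,v)) for c,u,v in(S(*a),D(*b))]
    print(nm,np.round(p,4),np.round(r,1)); return p
if __name__=="__main__":
    T("knobmid",(95,365),(177,240)); T("knobtop",(95,332),(178,210)); T("valvetop",(180,348),(273,250)); T("post",(116,368),(215,252))
    q=[T("stand",a,b) for a,b in (((600,283),(583,318)),((725,302),(678,382)),((698,380),(562,440)),((556,355),(468,372)))]
    print(np.mean(q,0))
    T("plateleft",(88,440),(182,305)); T("ramtop",(460,405),(447,375))
    T("platL",(347,270),(325,225)); T("platN",(535,300),(440,310)); T("platR",(583,218),(592,250))
    print(ctrl.get_state()["eef_pos"])
E
python3 m.py
```

```text
knobmid [0.4854 0.1534 0.0808] [0.1 0.1]
knobtop [0.4867 0.1523 0.1047] [0.1 0.1]
valvetop [0.5487 0.138  0.0668] [0. 0.]
post [0.5157 0.1644 0.0581] [0.4 0.4]
stand [ 0.6491 -0.1018  0.1439] [0. 0.]
stand [ 0.6714 -0.1697  0.1414] [0.4 0.4]
stand [ 0.5909 -0.1864  0.1372] [0.2 0.2]
stand [ 0.5711 -0.1134  0.1366] [0.5 0.5]
[ 0.6206257  -0.14283614  0.13976776]
plateleft [0.4926 0.1727 0.0126] [0.1 0.1]
ramtop [ 0.5943 -0.0421  0.0704] [1.7 1.7]
platL [ 0.5296 -0.0027  0.1756] [0.1 0.1]
platN [ 0.5561 -0.1048  0.1762] [0.2 0.2]
platR [ 0.6634 -0.0811  0.1745] [0.1 0.1]
[ 0.20446477 -0.64270619  0.24108547]
```

Knob and valve are consistent: 65.1 mm apart, and z matches the given heights. Post is at about 42 mm from the axis, roughly 0.17 rad short of contact. Checking obstacles next: the pink house, mug, chest and lamp.

```bash
python3 - <<'E'
from m import *
print("pink base",atz(*D(75,293),0),atz(*D(20,275),0),atz(*D(113,265),0),"top",atz(*D(65,120),0.1))
print("mug",atz(*D(75,150),.04))
T("chest",(235,265),(325,185)); T("chestL",(28,190),(208,75))
p=ctrl.get_state()["eef_pos"]
for n in C: print(n,proj(C[n],[p,p+[0,0,.1]]))
# lamp arm: pick side points, sample the ray
for u,v in((290,270),(440,110),(365,200)):
    o,d=ray(C["side"],u,v); print((u,v),[ (np.round(o+t*d,2).tolist(),proj(C["scene"],o+t*d)[0].round().tolist()) for t in(.3,.5,.7)])
E
```

```text
pink base [0.42981156 0.2319422  0.        ] [0.39795429 0.26914126 0.        ] [0.46578463 0.25686167 0.        ] top [0.44990405 0.30761395 0.1       ]
mug [0.46849216 0.36359288 0.04      ]
chest [0.5765 0.113  0.1249] [0.7 0.6]
chestL [0.5448 0.2577 0.1464] [1.1 1. ]
scene [[ 920.69507649  585.40990322]
 [1095.7479781   513.58201737]]
side [[267.90446023 532.16918632]
 [258.31562554 490.0106951 ]]
(290, 270) [([0.26, -0.61, 0.55], [1415.0, 8.0]), ([0.3, -0.46, 0.41], [644.0, 193.0]), ([0.34, -0.31, 0.28], [451.0, 240.0])]
(440, 110) [([0.37, -0.59, 0.64], [1242.0, -234.0]), ([0.49, -0.43, 0.56], [665.0, -21.0]), ([0.61, -0.27, 0.49], [503.0, 37.0])]
(365, 200) [([0.31, -0.6, 0.59], [1318.0, -113.0]), ([0.39, -0.45, 0.48], [659.0, 87.0]), ([0.47, -0.3, 0.37], [482.0, 140.0])]
```

```bash
python3 - <<'E'
from m import *
im=cv2.imread("pics/scene0.png")[180:400,480:640]
c,w=cam("wrist"); w=cv2.resize(w,(500,312)); a=cv2.resize(im,(290,399))
o=np.zeros((399,790,3),np.uint8); o[:,:290]=a; o[:312,290:]=w; cv2.imwrite("pics/mix.png",o)
print(np.round(c["cam_to_world"],3).tolist())
for k in np.arange(0,1.3,.2):
    b=(C["side"],290-150*k,270+160*k)
    best=[]
    for s in np.linspace(0,1,51):
        a=(C["scene"],640-105*s,205+165*s); p=tri([a,b]); best.append((np.linalg.norm(proj(C["scene"],p)[0]-a[1:]),s,p.round(3).tolist()))
    print(round(k,1),min(best))
E
```

```text
[[0.303, 0.906, 0.294, 0.278], [-0.953, 0.289, 0.091, -0.619], [-0.003, -0.307, 0.952, 0.371], [0.0, 0.0, 0.0, 1.0]]
0.0 (np.float64(5.6237768121994804), np.float64(0.0), [0.295, -0.457, 0.406])
0.2 (np.float64(0.4161305602985777), np.float64(0.3), [0.26, -0.45, 0.369])
0.4 (np.float64(0.4935975559944863), np.float64(0.72), [0.22, -0.438, 0.316])
0.6 (np.float64(14.47115368525962), np.float64(1.0), [0.182, -0.435, 0.281])
0.8 (np.float64(55.5598318752917), np.float64(1.0), [0.153, -0.45, 0.288])
1.0 (np.float64(105.60266396825624), np.float64(1.0), [0.126, -0.466, 0.299])
1.2 (np.float64(168.58970016035192), np.float64(1.0), [0.101, -0.482, 0.313])
```

View pics/mix.png

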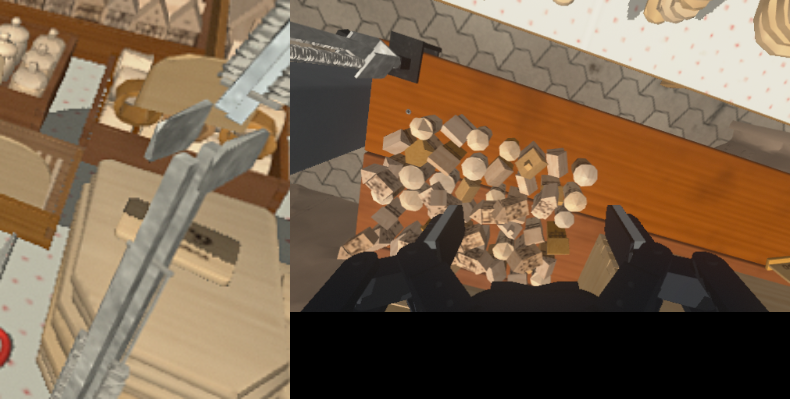

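```bash
python3 - <<'E'
from m import *
c=ctrl.calibration("wrist")
for z in(0,-.1,.1): print(atz(c,150,75,z), "armpt",atz(c,60,65,z+.1), "edge",atz(c,300,90,z))
for u,v in((585,258),(550,330),(515,395)):
    o,d=ray(C["scene"],u,v); print(u,v,[np.round(o+t*d,2).tolist() for t in(.2,.3,.4,.5,.6)])
E
```

```text
[ 0.25227451 -0.43796816  0.        ] armpt [ 0.24498447 -0.4163559   0.1       ] edge [ 0.28739619 -0.60062168  0.        ]
[ 0.24526106 -0.38907477 -0.1       ] armpt [ 0.23269976 -0.3414791   0.        ] edge [ 0.28984061 -0.59552903 -0.1       ]
[ 0.25928796 -0.48686155  0.1       ] armpt [ 0.25726918 -0.4912327   0.2       ] edge [ 0.28495178 -0.60571432  0.1       ]
585 258 [[0.14, -0.42, 0.43], [0.24, -0.43, 0.37], [0.35, -0.45, 0.31], [0.45, -0.46, 0.24], [0.56, -0.47, 0.18]]
550 330 [[0.11, -0.42, 0.4], [0.2, -0.43, 0.32], [0.29, -0.44, 0.24], [0.39, -0.45, 0.16], [0.48, -0.46, 0.08]]
515 395 [[0.08, -0.41, 0.37], [0.16, -0.42, 0.28], [0.24, -0.43, 0.18], [0.32, -0.44, 0.08], [0.4, -0.44, -0.01]]
```

The lamp column stands near (0.245,-0.435), up to z≈0.37, and its arm rises outward from there. I'll go up first, pull in, then sweep over and inside it.

step_arm(motion=[{"offset": [0,0,-0.045],"twist": 0},{"offset": [0,0,-0.09],"twist": 0},{"offset": [0,0,-0.14],"twist": 0},{"offset": [0,0,-0.19],"twist": 0},{"offset": [0,0,-0.24],"twist": 0},{"offset": [0,0,-0.29],"twist": 0},{"offset": [-0.013,-0.045,-0.29],"twist": 0},{"offset": [-0.026,-0.09,-0.29],"twist": 0},{"offset": [-0.039,-0.135,-0.29],"twist": 0},{"offset": [-0.052,-0.18,-0.29],"twist": 0},{"offset": [-0.065,-0.22,-0.29],"twist": 0},{"offset": [-0.065,-0.22,-0.29],"twist": 0}])

```text
time: 1.35
eef_pos: [0.0745, -0.4501, 0.5338]
tcp_rot: [0.988, 0.152, -0.001, 0.001]
contact_force: [-0.2, -0.3, -0.5]
opening: 1.001
finger_force: 0.0
```

```bash
cat > rows.py <<'E'
import numpy as np, json
from scipy.spatial.transform import Rotation as R
def rows(p0,q0,pts,tw):
    M=R.from_quat(q0).as_matrix()
    return json.dumps([{"offset":np.round(M.T@(np.array(p)-p0),3).tolist(),"twist":round(float(t),1)} for p,t in zip(pts,tw)])
E
python3 - <<'E'
from rows import *
a=np.deg2rad(-80.6+5*np.arange(1,13)); r=.456
print(rows(np.array([.0745,-.4501,.5338]),[.988,.152,0,0],[(r*np.cos(x),r*np.sin(x),.534) for x in a],-8*np.arange(1,13)))
E
```

```text
[{"offset": [0.04, 0.004, -0.0], "twist": -8.0}, {"offset": [0.079, 0.004, -0.0], "twist": -16.0}, {"offset": [0.119, 0.001, -0.0], "twist": -24.0}, {"offset": [0.158, -0.005, -0.0], "twist": -32.0}, {"offset": [0.197, -0.015, -0.0], "twist": -40.0}, {"offset": [0.234, -0.029, -0.0], "twist": -48.0}, {"offset": [0.271, -0.045, -0.0], "twist": -56.0}, {"offset": [0.305, -0.065, -0.0], "twist": -64.0}, {"offset": [0.338, -0.087, -0.0], "twist": -72.0}, {"offset": [0.369, -0.112, -0.0], "twist": -80.0}, {"offset": [0.397, -0.14, -0.0], "twist": -88.0}, {"offset": [0.423, -0.17, -0.0], "twist": -96.0}]
```

step_arm(motion=[{"offset": [0.04,0.004,0],"twist": -8.0},{"offset": [0.079,0.004,0],"twist": -16.0},{"offset": [0.119,0.001,0],"twist": -24.0},{"offset": [0.158,-0.005,0],"twist": -32.0},{"offset": [0.197,-0.015,0],"twist": -40.0},{"offset": [0.234,-0.029,0],"twist": -48.0},{"offset": [0.271,-0.045,0],"twist": -56.0},{"offset": [0.305,-0.065,0],"twist": -64.0},{"offset": [0.338,-0.087,0],"twist": -72.0},{"offset": [0.369,-0.112,0],"twist": -80.0},{"offset": [0.397,-0.14,0],"twist": -88.0},{"offset": [0.423,-0.17,0],"twist": -96.0}])

```text
time: 2.55
eef_pos: [0.4288, -0.1617, 0.5315]
tcp_rot: [0.545, 0.839, 0.0, -0.001]
contact_force: [0.6, -0.2, 0.0]
opening: 1.001
finger_force: 0.0
```

```bash
python3 - <<'E'
from rows import *
n=7;s=np.arange(1,n+1)/n
a=np.deg2rad(-20.6+38.1*s); r=.456+.053*s
P=[(q*np.cos(x),q*np.sin(x),.532) for q,x in zip(r,a)]+[(.485,.153,z) for z in(.485,.435,.385,.335,.3)]
print(rows(np.array([.427,-.1605,.532]),[.545,.839,0,0],P,list(-52*s)+[-52]*5))
E
```

```text
[{"offset": [0.028, 0.035, 0.0], "twist": -7.4}, {"offset": [0.059, 0.067, 0.0], "twist": -14.9}, {"offset": [0.094, 0.097, 0.0], "twist": -22.3}, {"offset": [0.132, 0.123, 0.0], "twist": -29.7}, {"offset": [0.173, 0.146, 0.0], "twist": -37.1}, {"offset": [0.217, 0.166, 0.0], "twist": -44.6}, {"offset": [0.263, 0.181, 0.0], "twist": -52.0}, {"offset": [0.263, 0.18, 0.047], "twist": -52.0}, {"offset": [0.263, 0.18, 0.097], "twist": -52.0}, {"offset": [0.263, 0.18, 0.147], "twist": -52.0}, {"offset": [0.263, 0.18, 0.197], "twist": -52.0}, {"offset": [0.263, 0.18, 0.232], "twist": -52.0}]
```

step_arm(motion=[{"offset": [0.028,0.035,0.0],"twist": -7.4},{"offset": [0.059,0.067,0.0],"twist": -14.9},{"offset": [0.094,0.097,0.0],"twist": -22.3},{"offset": [0.132,0.123,0.0],"twist": -29.7},{"offset": [0.173,0.146,0.0],"twist": -37.1},{"offset": [0.217,0.166,0.0],"twist": -44.6},{"offset": [0.263,0.18,0.0],"twist": -52.0},{"offset": [0.263,0.18,0.047],"twist": -52.0},{"offset": [0.263,0.18,0.097],"twist": -52.0},{"offset": [0.263,0.18,0.147],"twist": -52.0},{"offset": [0.263,0.18,0.19],"twist": -52.0},{"offset": [0.263,0.18,0.23],"twist": -52.0}], gripper=0.045)

```text
time: 3.75
eef_pos: [0.4865, 0.1504, 0.2992]
tcp_rot: [0.125, 0.992, -0.0, -0.001]
contact_force: [0.2, -0.9, 0.5]
opening: 0.53
finger_force: 0.0
```

```bash
python3 - <<'E'
from h import *
import json
s=ctrl.get_state(); print(s["time"],s["eef_pos"],s["tcp_rot"],s["qpos"],s["opening"],s["contact_force"])
for n in("wrist",):
    c,im=cam(n); cv2.imwrite(f"pics/{n}1.png",im)
    json.dump({k:np.array(v).tolist() for k,v in c.items()},open("w1.json","w"))
    print(proj(c,[[.485,.153,.105],[.485,.153,.06],[.5487,.138,.067],[.5157,.1644,.06]]))
E
```

```text
3.75 [0.4864686  0.15040455 0.29924122] [ 1.24783122e-01  9.92183487e-01 -1.28052213e-04 -1.04073075e-03] [ 1.00272453e-01 -1.25248367e-01  1.91108438e+00  2.20515739e-04
  1.35784270e+00 -1.22035208e+00] 0.5297414016922771 [ 0.19934484 -0.92111907  0.50914968]
[[315.51471827 180.95424141]
 [315.22792702 172.23082877]
 [316.11991126 225.16721465]
 [330.36273464 193.8211745 ]]
```

View pics/wrist1.png

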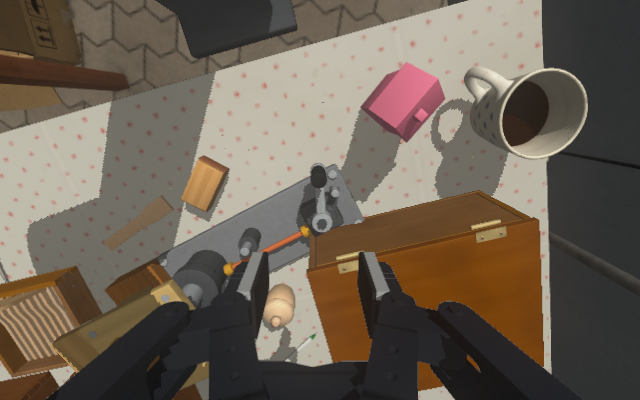

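Wrist view: knob as a dark blob about (318,176), hub (321,222), post (333,188), pink house and mug well clear. Refining the knob and hub numerically.

```bash
python3 - <<'E'
from h import *
import json
c=json.load(open("w1.json")); im=cv2.imread("pics/wrist1.png"); g=cv2.cvtColor(im,cv2.COLOR_BGR2GRAY)
np.set_printoptions(linewidth=250)
print(g[160:194:2,304:342:2])
for u,v in((318,176),):
    print("knob",atz(c,u,v,.0825))
print("hub",atz(c,321,220,.067),"post",atz(c,333.5,188,.062))
T=np.array(c["cam_to_world"]);print(T.round(3).tolist())
E
```

```text
[[188 188 187 186 187 186 185 185 185 184 185 184 185 185 185 185 186 185 184]
 [188 187 186 187 186 179 177 180 184 185 185 186 185 185 186 184 185 184 186]
 [186 187 186 187 184 120 146 162 140 146 185 185 186 184 113 107 174 185 186]
 [186 187 187 187 122 107  54  53  53 136 145 182 114 107 125 128 135 185 185]
 [187 186 186 147 109  51  52  53  52  53 133 104 127 128 124 122 126 168 185]
 [186 186 187 163  51  51  51  52  52  52  50 130 124 120 165 133 122 114 112]
 [186 186 187 116  51  51  52  52  51  50  50 111 125 157 156 164 136 125 111]
 [187 187 186 143  49  53  56  58  58  56  51 102 131 160 160 162 148 122 116]
 [178 175 152  76  51  54  55  55  54  54  53  82 101 157 156 150 133 122 126]
 [147 100 116  95  53  54  53  53  52  53  52  67  97  85 126  98 109 122 122]
 [116 132 127  90  52  52  52  52  52  51  51  58 120 122  99 121 120 120 121]
 [128 125 122  96  51  52  51  52  52  51  51  85 120 122 122 121 120 120 120]
 [123 121  80  79  55  51  51  51  50  50  50 107 122 121 119 120 121 120 119]
 [ 99  81  80  79  80  53  49  50  49  51 106 121 122  96  89 122 115 120 118]
 [ 98  79  80  79  79  78  94  78 128 154 131 121 119  74 108 129 131  83 118]
 [ 80  80  78  79  79  76  92  93  92 155 123 120 119  67 106 176 160 100 117]
 [ 99  79  78  77  78  75  91  93 132 155 113  65  63  67 150 156 158 144 120]]
knob [0.48536983 0.15598613 0.0825    ]
hub [0.54354416 0.14552131 0.067     ] post [0.50892528 0.16980943 0.062     ]
[[0.247, -0.923, -0.295, 0.409], [0.969, 0.235, 0.076, 0.17], [-0.0, -0.304, 0.953, 0.429], [0.0, 0.0, 0.0, 1.0]]
```

step_arm(motion=[{"offset": [0.003,0.003,0.04],"twist": 0},{"offset": [0.003,0.003,0.08],"twist": 0},{"offset": [0.003,0.003,0.12],"twist": 0},{"offset": [0.003,0.003,0.12],"twist": 0},{"offset": [0.003,0.003,0.12],"twist": 0}])

```text
time: 4.3
eef_pos: [0.4854, 0.1538, 0.1831]
tcp_rot: [0.125, 0.992, -0.0, -0.0]
contact_force: [0.7, 0.6, 1.0]
opening: 0.522
finger_force: 0.0
```

```bash
python3 - <<'E'
from h import *
import json
s=ctrl.get_state(); print(s["time"],s["eef_pos"],s["tcp_rot"],s["opening"],s["contact_force"])
c,im=cam("wrist"); cv2.imwrite("pics/wrist2.png",im)
g=cv2.cvtColor(im,cv2.COLOR_BGR2GRAY)
m=(g<62).astype(np.uint8); n,l,st,ce=cv2.connectedComponentsWithStats(m)
for i in range(1,n):
    if st[i,4]>100: print(st[i],ce[i].round(1))
print(proj(c,[[.485,.155,.105],[.485,.155,.06]]))
cv2.imwrite("pics/w2c.png",cv2.resize(im[40:300,190:450],(780,780))[:600])
E
```

```text
4.3 [0.48537722 0.15384388 0.18314833] [ 1.24976788e-01  9.92159646e-01 -4.08977993e-06 -1.98796988e-04] 0.5223001035327012 [0.65026722 0.6198382  1.02979485]
[   0    0  107   89 4856] [35.  52.8]
[ 153    0  141   54 4485] [213.1  21. ]
[627   0  13  61 711] [633.4  29.7]
[ 592   75   48   88 2910] [617.  119.6]
[399 122  47  39 406] [419.  139.1]
[ 527  187  113   97 2071] [624.5 236.4]
[304 193  36  53 908] [319.3 216.5]
[291 231  26 110 679] [304.3 258.1]
[    0   252   586   148 42376] [276.2 351.9]
[212 270  16  18 111] [220.3 278.6]
[[315.16079943 220.69766846]
 [314.78834408 201.8482711 ]]
```

View pics/w2c.png

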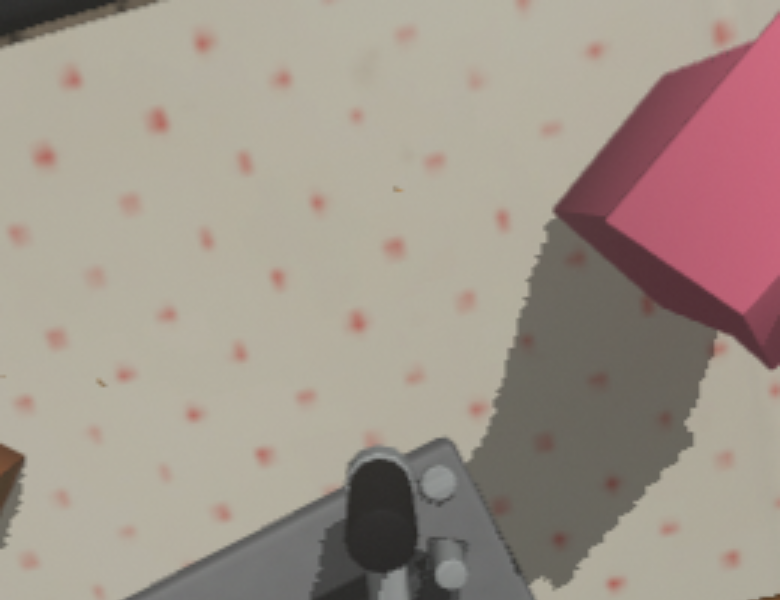

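step_arm(motion=[{"offset": [0.003,0.0015,0.03],"twist": 0},{"offset": [0.003,0.0015,0.06],"twist": 0},{"offset": [0.003,0.0015,0.08],"twist": 0},{"offset": [0.003,0.0015,0.09],"twist": 0},{"offset": [0.003,0.0015,0.1],"twist": 0},{"offset": [0.003,0.0015,0.103],"twist": 0},{"offset": [0.003,0.0015,0.103],"twist": 0},{"offset": [0.003,0.0015,0.103],"twist": 0}])

```text
time: 5.15
eef_pos: [0.4832, 0.156, 0.0804]
tcp_rot: [0.125, 0.992, 0.0, 0.001]
contact_force: [-0.1, 0.6, -0.0]
opening: 0.525
finger_force: 0.0
```

step_arm(motion=[{"offset": [0,0,0],"twist": 0},{"offset": [0,0,0],"twist": 0},{"offset": [0,0,0],"twist": 0},{"offset": [0,0,0],"twist": 0},{"offset": [0,0,0],"twist": 0},{"offset": [0,0,0],"twist": 0}], gripper=0.012, grip_force=20)

```text
time: 5.75
eef_pos: [0.4828, 0.1561, 0.0801]
tcp_rot: [0.125, 0.992, 0.0, 0.001]
contact_force: [-1.0, 2.2, 5.9]
opening: 0.203
finger_force: 22.3
```

```bash
cat > plat.py <<'E'
from h import *
# track platform/stand in scene+side; report
def grab(tag):
    s=ctrl.get_state(); out={}
    c,im=cam("scene"); cv2.imwrite(f"pics/p_{tag}.png",im); return s,c,im
if __name__=="__main__":
    import sys
    s,c,im=grab(sys.argv[1]); print(s["time"],s["eef_pos"],s["contact_force"],s["opening"],s["finger_force"])
    a=cv2.imread("pics/scene0.png"); g0=cv2.cvtColor(a,cv2.COLOR_BGR2GRAY); g=cv2.cvtColor(im,cv2.COLOR_BGR2GRAY)
    # house template shift in scene picture (windows up-scaled 1x, sub-pixel parabola)
    t=g0[128:180,345:388]; w=g[118:250,335:398]
    r=cv2.matchTemplate(w,t,cv2.TM_CCOEFF_NORMED); _,v,_,(x,y)=cv2.minMaxLoc(r)
    if 0<y<r.shape[0]-1:
        q=r[y-1:y+2,x]; y+= (q[0]-q[2])/(2*(q[0]-2*q[1]+q[2]))
    dv=y-10; P=np.array([.5965,-.042,.24]); p0=proj(c,P)[0]
    zs=np.linspace(-.08,.01,181); pr=np.array([proj(c,P+[0,0,z])[0,1] for z in zs])-p0[1]
    print("score",round(v,3),"dx",x-10,"dv px",round(dv,2),"dz mm",round(1000*np.interp(-dv,-pr,zs),2))
E
python3 plat.py a
```

```text
5.75 [0.48281387 0.15608292 0.08010394] [-1.01911931  2.19124359  5.88684173] 0.20270949282755274 22.27254420518875
score 0.921 dx 0 dv px -0.05 dz mm 0.12
```

```bash
cat > fit.py <<'E'
from m import *
from scipy.optimize import least_squares
def rect(x,y,yaw,L,W,z):
    R=np.array([[np.cos(yaw),-np.sin(yaw)],[np.sin(yaw),np.cos(yaw)]])
    return np.c_[(np.array([[L,W],[L,-W],[-L,-W],[-L,W]])/2)@R.T+[x,y],np.full(4,z)]
st_s=[(600,283),(725,302),(698,380),(556,355)]; st_d=[(583,318),(678,382),(562,440),(468,372)]
pl_s={0:None,1:(583,218),2:(535,300),3:(347,270)}; pl_d={1:(592,250),2:(440,310),3:(325,225)}
def res(p,full=False):
    # corners order: far-left, far-right, near-right, near-left ; x away, y left
    s=rect(p[0],p[1],p[2],*dims,p[3]); q=rect(p[4],p[5],p[6],.11,.11,.18)
    r=[]
    for k,(n,F,A,B) in enumerate((("scene",S,st_s,pl_s),("side",D,st_d,pl_d))):
        b=p[7+2*k:9+2*k]
        for X,O in((s,A),(q,B)):
            pr=proj(C[n],X)+b
            it=enumerate(O) if isinstance(O,list) else O.items()
            for i,o in it:
                if o: r+=list((pr[i]-np.array(F(*o)[1:]))/.5)
    r+=list(p[7:11]/1.5)
    # knob-mid known height via both cams
    for k,(n,o) in enumerate((("scene",S(95,332)),("side",D(178,210)))):
        r+=list((proj(C[n],[p[11],p[12],.105])[0]+p[7+2*k:9+2*k]-np.array(o[1:]))/.5)
    return r
for dims in((.08,.09),(.09,.08)):
    f=least_squares(res,[.62,-.143,-.25,.14,.597,-.042,-.25,0,0,0,0,.485,.154],x_scale=[.01]*7+[1]*4+[.01]*2)
    cov=np.linalg.inv(f.jac.T@f.jac)
    print(dims,f.cost,f.x.round(4),"h sd",cov[3,3]**.5)
E
python3 fit.py
```

```text
(0.08, 0.09) 173.74388597649352 [ 0.6314 -0.1265  0.1885  0.1401  0.6036 -0.0268  0.2322  4.1707  4.1585
 -0.6118  5.3516  0.4962  0.1752] h sd 0.001229785697410015
(0.09, 0.08) 38.82369022590868 [ 0.629  -0.1332  0.2299  0.1417  0.6026 -0.0324  0.2307  2.0665  3.3909
 -1.1434  4.0464  0.4958  0.1681] h sd 0.0012194650743340236
```

step_arm(motion=[{"offset": [0,-0.002,0],"twist": -1.7},{"offset": [-0.0001,-0.004,0],"twist": -3.4},{"offset": [-0.0003,-0.006,0],"twist": -5.2},{"offset": [-0.0005,-0.008,0],"twist": -6.9},{"offset": [-0.0007,-0.01,0],"twist": -8.6},{"offset": [-0.0007,-0.01,0],"twist": -8.6}])

```text
time: 6.4
eef_pos: [0.4819, 0.1461, 0.0801]
tcp_rot: [0.051, 0.999, 0.0, 0.002]
contact_force: [3.2, 1.7, 2.6]
opening: 0.206
finger_force: 22.0
```

```bash
python3 plat.py b; python3 plat.py c
```

```text
6.4 [0.48191284 0.14606852 0.08010666] [3.18328641 1.7269308  2.56269738] 0.20645977150185332 22.04682022333145
score 0.921 dx 0 dv px -0.03 dz mm 0.07
6.45 [0.48186198 0.14607936 0.08007873] [2.69765623 2.81731436 2.13838495] 0.20558292418060012 22.056452929973602
score 0.921 dx 0 dv px -0.03 dz mm 0.07
```

step_arm(motion=[{"offset": [0,-0.0015,0],"twist": -1.4},{"offset": [-0.0001,-0.0033,0],"twist": -2.9},{"offset": [-0.0001,-0.0033,0],"twist": -2.9},{"offset": [-0.0001,-0.0033,0],"twist": -2.9}])

```text
time: 6.9
eef_pos: [0.4819, 0.1427, 0.0801]
tcp_rot: [0.025, 1.0, 0.0, 0.002]
contact_force: [4.8, 1.4, 2.3]
opening: 0.207
finger_force: 22.0
```

```bash
python3 plat.py b; python3 plat.py b; python3 plat.py b;python3 plat.py c
```

```text
6.9 [0.48189204 0.14265997 0.08007621] [4.80861061 1.42135223 2.27533524] 0.20691309261455787 22.003424763679504
score 0.903 dx 0 dv px 0.84 dz mm -2.0
6.95 [0.48185983 0.14264848 0.08004937] [4.4031419  0.48329154 2.66056166] 0.2028286786255205 22.005288004875183
score 0.902 dx 0 dv px 0.96 dz mm -2.29
7.0 [0.48185668 0.14265761 0.08005635] [4.77634947 1.46298115 2.06523944] 0.20151740997103298 22.00651913881302
score 0.894 dx 0 dv px 1.09 dz mm -2.59
7.05 [0.48187394 0.14265442 0.08006105] [5.33428289 1.59260356 2.98945089] 0.2011398332579869 22.006759643554688
score 0.887 dx 0 dv px 1.25 dz mm -2.98
```

Sinking at about 6.5 mm/s. Hold, then pause it well above the stand for an accurate height check.

step_arm(motion=[{"offset": [0,0,0],"twist": 0},{"offset": [0,0,0],"twist": 0},{"offset": [0,0,0],"twist": 0},{"offset": [0,0,0],"twist": 0},{"offset": [0,0,0],"twist": 0},{"offset": [0,0,0],"twist": 0},{"offset": [0,0,0],"twist": 0},{"offset": [0,0,0],"twist": 0},{"offset": [0,0,0],"twist": 0},{"offset": [0,0,0],"twist": 0},{"offset": [0,0,0],"twist": 0},{"offset": [0,0,0],"twist": 0}])

```text
time: 8.3
eef_pos: [0.4819, 0.1427, 0.0801]
tcp_rot: [0.025, 1.0, 0.0, 0.002]
contact_force: [4.3, 2.0, 2.0]
opening: 0.206
finger_force: 22.0
```

```bash
python3 plat.py d
```

```text
8.3 [0.48188099 0.14266613 0.08007385] [4.25401851 1.97740181 2.03109836] 0.20560607551262075 22.00790137052536
score 0.836 dx 0 dv px 5.5 dz mm -13.16
```

step_arm(motion=[{"offset": [0,0,0],"twist": 0},{"offset": [0,0,0],"twist": 0},{"offset": [0,0,0],"twist": 0},{"offset": [0,0,0],"twist": 0},{"offset": [0,0,0],"twist": 0},{"offset": [0,0,0],"twist": 0},{"offset": [0,0.002,0],"twist": 1.7},{"offset": [0,0.004,0],"twist": 3.4},{"offset": [0,0.006,0],"twist": 5},{"offset": [0,0.006,0],"twist": 5},{"offset": [0,0.006,0],"twist": 5}])

```text
time: 9.45
eef_pos: [0.4819, 0.1482, 0.08]
tcp_rot: [0.068, 0.998, -0.0, 0.002]
contact_force: [5.5, -1.5, 3.1]
opening: 0.198
finger_force: 22.2
```

```bash
python3 plat.py d; python3 plat.py e; python3 - <<'E'
from h import *
c,im=cam("side"); cv2.imwrite("pics/side2.png",im)
a=cv2.imread("pics/p_e.png")[130:270,320:440]; b=im[180:300,310:430]
cv2.imwrite("pics/lev.png",np.hstack([cv2.resize(a,(400,467),interpolation=cv2.INTER_CUBIC),cv2.copyMakeBorder(cv2.resize(b,(400,400),interpolation=cv2.INTER_CUBIC),0,67,0,0,0)]))
E
```

```text
9.45 [0.48186241 0.14820027 0.08003227] [ 5.53007681 -1.4518777   3.09340902] 0.19845922496659757 22.151117026805878
score 0.825 dx -1 dv px 7.84 dz mm -18.81
9.5 [0.48186376 0.14821421 0.08004208] [ 5.62409844 -1.17387037  4.39562604] 0.20420264629233734 22.14790105819702
score 0.826 dx -1 dv px 7.84 dz mm -18.81
```

View pics/lev.png

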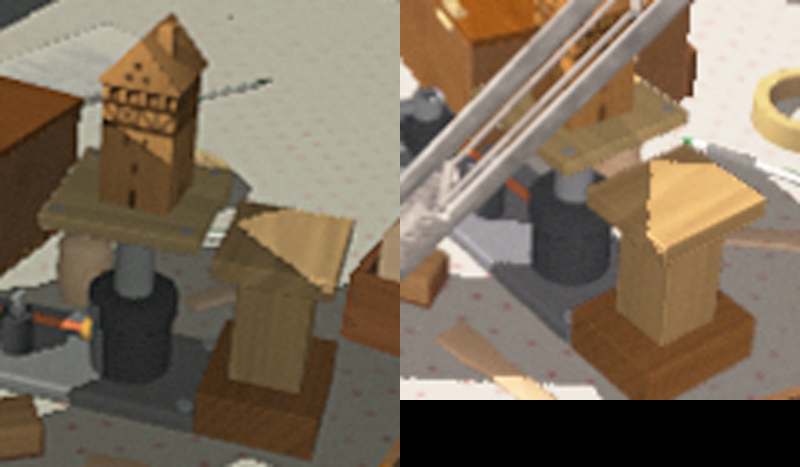

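Platform paused at about -18.8 mm. Left panel: platform corners near (40,210), (203,237) and (250,183), stand top near (238,207)–(332,280), and the platform still clearly higher. Now an edge-based fit on the starting pictures, where the platform's height was exactly 0.180, to get the stand height.

```bash
cat > edge.py <<'E'
from h import *
from scipy.ndimage import map_coordinates, gaussian_filter
from scipy.optimize import least_squares
import sys
def rect(x,y,yaw,L,W,z):
    R=np.array([[np.cos(yaw),-np.sin(yaw)],[np.sin(yaw),np.cos(yaw)]])
    return np.c_[(np.array([[L,W],[L,-W],[-L,-W],[-L,W]])/2)@R.T+[x,y],np.full(4,z)]
C={n:ctrl.calibration(n) for n in("scene","side")}
def run(files,zp,fixed_h=None,dims=(.09,.08),p=None,verb=True):
    G={n:gaussian_filter(cv2.cvtColor(cv2.imread(f),cv2.COLOR_BGR2GRAY).astype(float),.7) for n,f in files.items()}
    names=list(G)
    def edges(p):
        X=[]
        for nm,R,edg in(("st",rect(p[0],p[1],p[2],*dims,p[3]),range(4)),("pl",rect(p[4],p[5],p[6],.11,.11,p[11]),range(4))):
            for i in edg:
                a,b=R[i],R[(i+1)%4]; s=np.linspace(.06,.94,30)[:,None]; X.append((nm,i,a+(b-a)*s))
        return X
    def P(p,k,X): return proj(C[names[k]],X)+p[7+2*k:9+2*k]
    rng=3.0
    for it in range(14):
        obs=[]
        for k,n in enumerate(names):
            for j,(nm,i,X) in enumerate(edges(p)):
                q=P(p,k,X); t=q[-1]-q[0]; t/=np.linalg.norm(t); nn=np.array([-t[1],t[0]])
                o=np.arange(-rng,rng+.01,.2); S=q[:,None]+o[None,:,None]*nn
                pr=map_coordinates(G[n],[S[...,1],S[...,0]],order=1)
                d=np.abs(np.gradient(pr,axis=1))/.2*np.exp(-(o/rng)**2); m=d.argmax(1); st=d[np.arange(30),m]
                ok=(st>9)&(m>0)&(m<len(o)-1)
                for a in np.where(ok)[0]: obs.append((k,j,a,nn,q[a]+o[m[a]]*nn))
        def res(p):
            E=edges(p); pr={(k,j):P(p,k,E[j][2]) for k in range(len(names)) for j in range(len(E))}
            return np.r_[[(pr[k,j][a]-x)@nn for k,j,a,nn,x in obs],p[7:11]*2,(p[11]-zp)*1e5 if zp else (p[11]-p[3])*0,(p[6]-p[2])*30]
        f=least_squares(res,p,x_scale=[.01]*7+[1]*4+[.01],loss="soft_l1",f_scale=.3); p=f.x; rng=max(1.2,rng*.85)
    r=res(p)[:len(obs)]
    if verb:
        for k,n in enumerate(names):
            for j,(nm,i,_) in enumerate(edges(p)):
                v=[x for x,o in zip(r,obs) if o[0]==k and o[1]==j]; print(n,nm,i,len(v),np.round(np.median(v),2) if v else "",end="; ")
            print()
        cov=np.linalg.inv(f.jac.T@f.jac); print("cost",round(f.cost,1),"p",p.round(4).tolist(),"sd h",cov[3,3]**.5)
    return p
if __name__=="__main__":
    for h0 in(.135,.142,.149):
        p0=np.array([.622,-.143,.23,h0,.597,-.042,.23,0,0,0,0,.18])
        run({"scene":"pics/scene0.png","side":"pics/side0.png"},.18,p=p0)
E
python3 edge.py
```

```text
scene st 0 3 0.22; scene st 1 30 0.39; scene st 2 29 0.18; scene st 3 28 0.41; scene pl 0 8 0.1; scene pl 1 30 -0.1; scene pl 2 30 0.0; scene pl 3 29 0.0; 
side st 0 26 0.21; side st 1 16 -0.21; side st 2 27 -0.0; side st 3 30 0.0; side pl 0 24 -0.01; side pl 1 14 0.02; side pl 2 15 0.43; side pl 3 26 -0.02; 
cost 15.2 p [0.6283, -0.1359, 0.2225, 0.1241, 0.5882, -0.0442, 0.2279, -0.0953, -0.1359, 1.8512, -0.9237, 0.18] sd h 0.0012215310908112959
scene st 0 30 0.0; scene st 1 30 0.0; scene st 2 27 -0.0; scene st 3 28 0.0; scene pl 0 8 0.0; scene pl 1 30 -0.1; scene pl 2 30 -0.0; scene pl 3 29 -0.0; 
side st 0 30 -0.0; side st 1 30 -0.2; side st 2 30 0.01; side st 3 30 -0.2; side pl 0 23 0.19; side pl 1 14 -0.0; side pl 2 16 0.21; side pl 3 25 0.0; 
cost 7.2 p [0.6151, -0.143, 0.2391, 0.1446, 0.5907, -0.0429, 0.2338, -0.0615, 0.1389, 0.8524, -0.2483, 0.18] sd h 0.0009655520798191446
scene st 0 30 0.01; scene st 1 30 0.01; scene st 2 27 -0.01; scene st 3 29 -0.0; scene pl 0 8 0.0; scene pl 1 30 -0.1; scene pl 2 30 -0.0; scene pl 3 29 -0.0; 
side st 0 30 0.02; side st 1 30 -0.1; side st 2 30 -0.01; side st 3 30 -0.19; side pl 0 24 0.2; side pl 1 14 -0.0; side pl 2 16 0.2; side pl 3 25 0.01; 
cost 7.1 p [0.6151, -0.143, 0.2366, 0.1447, 0.5907, -0.043, 0.2324, -0.0658, 0.1448, 0.8703, -0.2388, 0.18] sd h 0.00096239438190292
```

```bash
cat > lvl.py <<'E'
from edge import *
def level(fs,fd,z0,verb=True):
    p0=np.array([.6151,-.143,.237,.1447,.5907,-.043,.233,-.06,.14,.86,-.24,z0])
    p=run({"scene":fs,"side":fd},None,p=p0,verb=verb); return p
if __name__=="__main__":
    z0=float(sys.argv[1])
    if len(sys.argv)>2:
        fs,fd=sys.argv[2:]
    else:
        fs,fd="pics/ls.png","pics/ld.png"
        for n,f in(("scene",fs),("side",fd)): cv2.imwrite(f,ctrl.read_camera(n))
    for d in(-.003,0,.003):
        p=level(fs,fd,z0+d,verb=d==0); print("h",p[3].round(4),"zp",p[11].round(4),"diff mm",round(1000*(p[11]-p[3]),2))
E
python3 lvl.py .1612 pics/p_e.png pics/side2.png; python3 lvl.py .18 pics/scene0.png pics/side0.png
```

```text
h 0.1507 zp 0.1643 diff mm 13.59
scene st 0 30 0.0; scene st 1 30 0.0; scene st 2 7 0.2; scene st 3 26 0.0; scene pl 0 15 0.0; scene pl 1 19 -0.0; scene pl 2 0 ; scene pl 3 29 0.21; 
side st 0 29 -0.0; side st 1 30 -0.2; side st 2 7 0.01; side st 3 28 -0.2; side pl 0 21 -0.0; side pl 1 14 0.6; side pl 2 1 0.0; side pl 3 24 0.1; 
cost 10.0 p [0.6073, -0.1467, 0.2292, 0.15, 0.5864, -0.0493, 0.2079, -0.4371, -0.0204, 2.8947, 0.0872, 0.1654] sd h 0.0022791674454550235
h 0.15 zp 0.1654 diff mm 15.45
h 0.1448 zp 0.1668 diff mm 21.95
h 0.1456 zp 0.1812 diff mm 35.54
scene st 0 30 0.0; scene st 1 30 0.0; scene st 2 27 -0.01; scene st 3 28 -0.0; scene pl 0 8 -0.0; scene pl 1 30 -0.1; scene pl 2 30 0.0; scene pl 3 29 -0.0; 
side st 0 30 -0.0; side st 1 30 -0.2; side st 2 30 -0.0; side st 3 30 -0.2; side pl 0 24 0.19; side pl 1 14 0.0; side pl 2 16 0.22; side pl 3 25 -0.0; 
cost 7.4 p [0.6138, -0.1435, 0.2402, 0.1456, 0.5891, -0.0438, 0.234, -0.0649, 0.2169, 1.2507, -0.156, 0.1811] sd h 0.0023235411513197507
h 0.1456 zp 0.1811 diff mm 35.54
h 0.1456 zp 0.1812 diff mm 35.55
```

```bash
cat > z1.py <<'E'
from edge import *
p0=np.array([.6151,-.143,.2375,.1447,.5907,-.043,.233,-.06,.14,.86,-.24,.18])
def zfit(ims,z,thr=4,rng=2.5):
    G={n:gaussian_filter(cv2.cvtColor(i,cv2.COLOR_BGR2GRAY).astype(float),.7) for n,i in ims.items()}
    for it in range(15):
        A=[];B=[]
        for k,n in ((0,"scene"),(1,"side")):
            if n not in G: continue
            R=rect(p0[4],p0[5],p0[6],.11,.11,z)
            for i in range(4):
                s=np.linspace(.06,.94,30)[:,None]; X=R[i]+(R[(i+1)%4]-R[i])*s
                q=proj(C[n],X)+p0[7+2*k:9+2*k]; J=(proj(C[n],X+[0,0,.001])+p0[7+2*k:9+2*k]-q)
                t=q[-1]-q[0]; t/=np.linalg.norm(t); nn=np.array([-t[1],t[0]]); o=np.arange(-rng,rng+.01,.2)
                S=q[:,None]+o[None,:,None]*nn; pr=map_coordinates(G[n],[S[...,1],S[...,0]],order=1)
                d=np.abs(np.gradient(pr,axis=1))/.2*np.exp(-(o/rng)**2); m=d.argmax(1); st=d[np.arange(30),m]
                ok=(st>thr)&(m>0)&(m<len(o)-1); A+=list((J@nn)[ok]); B+=list(o[m][ok])
        A,B=np.array(A),np.array(B); dz=least_squares(lambda x:A*x-B,[0.],loss="soft_l1",f_scale=.25).x[0]; z+=dz*.001; rng=max(1.2,rng*.85)
    return z,len(A),np.median(abs(A*dz-B))
if __name__=="__main__":
    if len(sys.argv)>2: ims={"scene":cv2.imread(sys.argv[2]),"side":cv2.imread(sys.argv[3])}
    else: ims={n:ctrl.read_camera(n) for n in("scene","side")}
    for d in(-.004,0,.004):
        z=float(sys.argv[1])+d
        print([np.round(zfit(i,z),4).tolist() for i in(ims,{"scene":ims["scene"]},{"side":ims["side"]})])
E
python3 z1.py .18 pics/scene0.png pics/side0.png; python3 z1.py .1612 pics/p_e.png pics/side2.png
```

```text
[[0.18, 217.0, 0.1963], [0.1799, 102.0, 0.0016], [0.1801, 116.0, 0.2008]]
[[0.18, 217.0, 0.1992], [0.1799, 102.0, 0.0033], [0.1802, 116.0, 0.2002]]
[[0.18, 217.0, 0.1996], [0.1799, 102.0, 0.0016], [0.1802, 116.0, 0.2002]]
[[0.1532, 164.0, 0.292], [0.1615, 67.0, 0.2009], [0.1513, 90.0, 0.2038]]
[[0.1632, 179.0, 0.2103], [0.1628, 77.0, 0.2003], [0.1636, 96.0, 0.2009]]
[[0.1634, 181.0, 0.2023], [0.1628, 77.0, 0.2003], [0.1636, 96.0, 0.2009]]
```

step_arm(motion=[{"offset": [0,-0.002,0],"twist": -1.7},{"offset": [0,-0.004,0],"twist": -3.4},{"offset": [0,-0.006,0],"twist": -5},{"offset": [0,-0.006,0],"twist": -5},{"offset": [0,-0.006,0],"twist": -5},{"offset": [0,-0.006,0],"twist": -5},{"offset": [0,-0.006,0],"twist": -5},{"offset": [0,-0.006,0],"twist": -5},{"offset": [0,-0.006,0],"twist": -5},{"offset": [0,-0.004,0],"twist": -3.4},{"offset": [0,-0.002,0],"twist": -1.7},{"offset": [0,0,0],"twist": 0}])

```text
time: 10.8
eef_pos: [0.4819, 0.1481, 0.08]
tcp_rot: [0.068, 0.998, -0.0, 0.002]
contact_force: [5.6, -1.1, 4.3]
opening: 0.2
finger_force: 22.2
```

```bash
cat > roof.py <<'E'
from h import *
import sys
def roof(im,c,tpl=(122,148,346,386)):
    a=cv2.imread("pics/scene0.png"); y0,y1,x0,x1=tpl
    f=lambda i:cv2.Sobel(cv2.GaussianBlur(cv2.cvtColor(i,cv2.COLOR_BGR2GRAY).astype(np.float32),(0,0),.8),cv2.CV_32F,0,1)
    r=cv2.matchTemplate(f(im)[y0-6:y1+40,x0-3:x1+3],f(a)[y0:y1,x0:x1],cv2.TM_CCOEFF_NORMED); _,v,_,(x,y)=cv2.minMaxLoc(r)
    q=r[y-1:y+2,x]; dv=y+(q[0]-q[2])/(2*(q[0]-2*q[1]+q[2]))-6
    P=np.array([.591,-.043,.285]); zs=np.linspace(-.08,.02,201); pr=np.array([proj(c,P+[0,0,z])[0,1] for z in zs])-proj(c,P)[0,1]
    return round(v,3),round(dv,2),round(1000*np.interp(-dv,-pr,zs),2)
if __name__=="__main__":
    c=ctrl.calibration("scene"); print(roof(cv2.imread(sys.argv[1]) if len(sys.argv)>1 else ctrl.read_camera("scene"),c))
E
python3 roof.py pics/p_e.png; python3 roof.py; python3 plat.py f; python3 z1.py .155; python3 plat.py g
```

```text
(0.711, np.float32(8.13), np.float64(-18.35))
(0.665, np.float32(10.62), np.float64(-24.06))
10.85 [0.48187787 0.14838805 0.08002926] [ 4.90319698 -1.86371546  2.67204966] 0.2048351513587744 22.142737805843353
score 0.817 dx -1 dv px 10.23 dz mm -24.65
[[0.1465, 153.0, 0.2009], [0.157, 71.0, 0.2118], [0.1464, 88.0, 0.2005]]
[[0.1572, 174.0, 0.2003], [0.1571, 72.0, 0.2012], [0.1572, 102.0, 0.2043]]
[[0.1581, 197.0, 0.2003], [0.1584, 95.0, 0.2014], [0.1572, 103.0, 0.2249]]
11.0 [0.48186695 0.14837364 0.08002607] [ 5.0449986  -1.14843369  4.21405443] 0.20416370152516256 22.131998240947723
score 0.817 dx -1 dv px 10.21 dz mm -24.58
```

step_arm(motion=[{"offset": [0,-0.002,0],"twist": -1.7},{"offset": [0,-0.004,0],"twist": -3.4},{"offset": [0,-0.006,0],"twist": -5},{"offset": [0,-0.006,0],"twist": -5},{"offset": [0,-0.006,0],"twist": -5},{"offset": [0,-0.006,0],"twist": -5},{"offset": [0,-0.006,0],"twist": -5},{"offset": [0,-0.006,0],"twist": -5},{"offset": [0,-0.006,0],"twist": -5},{"offset": [0,-0.006,0],"twist": -5},{"offset": [0,-0.006,0],"twist": -5},{"offset": [0,-0.006,0],"twist": -5}])

```text
time: 12.25
eef_pos: [0.4818, 0.1428, 0.08]
tcp_rot: [0.025, 1.0, 0.001, 0.003]
contact_force: [8.0, 1.1, 1.0]
opening: 0.2
finger_force: 21.9
```

step_arm(motion=[{"offset": [0,0.002,0],"twist": 1.7},{"offset": [0,0.004,0],"twist": 3.4},{"offset": [0,0.006,0],"twist": 5},{"offset": [0,0.006,0],"twist": 5}])

```text
time: 12.65
eef_pos: [0.4819, 0.1484, 0.0801]
tcp_rot: [0.068, 0.998, -0.0, 0.002]
contact_force: [7.1, -1.6, 2.0]
opening: 0.199
finger_force: 22.0
```

```bash
python3 roof.py; python3 plat.py h;  python3 - <<'E'
import z1
from z1 import *
ims={n:ctrl.read_camera(n) for n in("scene","side")}
for n in ims: cv2.imwrite(f"pics/q_{n}.png",ims[n])
def show(ims,z):
    for d in(-.003,0,.003): print([np.round(zfit(i,z+d),4).tolist() for i in(ims,{"scene":ims["scene"]},{"side":ims["side"]})])
show(ims,.149)
# stand in the same light
rect0=z1.rect; z1.rect=lambda x,y,w,L,W,z: rect0(p0[0],p0[1],p0[2],.09,.08,z)
print("stand"); show(ims,.1447); show({"scene":cv2.imread("pics/scene0.png"),"side":cv2.imread("pics/side0.png")},.1447)
a=ims["scene"][140:260,320:440]; b=ims["side"][180:300,310:430]
f=lambda i:cv2.createCLAHE(2,(4,4)).apply(cv2.resize(cv2.cvtColor(i,cv2.COLOR_BGR2GRAY),(400,400),interpolation=cv2.INTER_CUBIC))
cv2.imwrite("pics/lev2.png",np.hstack([f(a),f(b)]))
E
```

```text
(0.709, np.float32(14.09), np.float64(-32.08))
12.7 [0.48185028 0.14835277 0.08003607] [ 6.70762546 -0.49345931  2.66137748] 0.20707215689745578 21.98823630809784
score 0.809 dx -1 dv px 13.72 dz mm -33.23
[[0.1491, 173.0, 0.2128], [0.1475, 65.0, 0.2044], [0.1494, 101.0, 0.2099]]
[[0.1494, 176.0, 0.2125], [0.1481, 67.0, 0.2315], [0.1498, 103.0, 0.2001]]
[[0.1496, 178.0, 0.2049], [0.1486, 71.0, 0.2263], [0.1498, 103.0, 0.2081]]
stand
[[0.1451, 216.0, 0.1976], [0.1458, 118.0, 0.1962], [0.1448, 100.0, 0.1983]]
[[0.1451, 216.0, 0.1992], [0.1458, 118.0, 0.1962], [0.1448, 100.0, 0.1992]]
[[0.1451, 216.0, 0.1991], [0.1458, 118.0, 0.1962], [0.1448, 100.0, 0.1992]]
[[0.1446, 240.0, 0.0006], [0.1446, 120.0, 0.0007], [0.1447, 120.0, 0.0002]]
[[0.1446, 240.0, 0.0006], [0.1446, 120.0, 0.0007], [0.1447, 120.0, 0.0016]]
[[0.1446, 240.0, 0.0005], [0.1446, 120.0, 0.0007], [0.1447, 120.0, 0.0002]]
```

View pics/lev2.png

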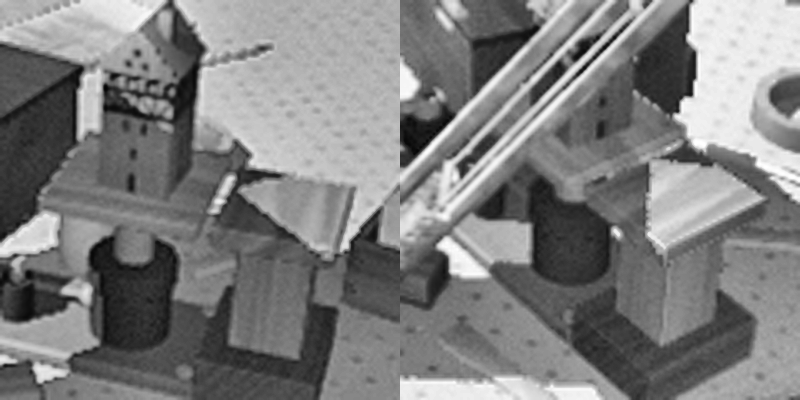

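step_arm(motion=[{"offset": [0,-0.002,0],"twist": -1.7},{"offset": [0,-0.004,0],"twist": -3.4},{"offset": [0,-0.006,0],"twist": -5},{"offset": [0,-0.006,0],"twist": -5},{"offset": [0,-0.006,0],"twist": -5},{"offset": [0,-0.006,0],"twist": -5},{"offset": [0,-0.004,0],"twist": -3.4},{"offset": [0,-0.002,0],"twist": -1.7},{"offset": [0,0,0],"twist": 0},{"offset": [0,0,0],"twist": 0}])

```text
time: 13.85
eef_pos: [0.4819, 0.1484, 0.0801]
tcp_rot: [0.068, 0.998, -0.0, 0.002]
contact_force: [7.1, -0.7, 2.5]
opening: 0.201
finger_force: 22.0
```

```bash
python3 roof.py; python3 plat.py h;  python3 - <<'E'
from z1 import *
ims={n:ctrl.read_camera(n) for n in("scene","side")}
for n in ims: cv2.imwrite(f"pics/r_{n}.png",ims[n])
for d in(-.003,0,.003): print([np.round(zfit(i,.1455+d),4).tolist() for i in(ims,{"scene":ims["scene"]},{"side":ims["side"]})])
from rows import rows
s=ctrl.get_state(); p=s["eef_pos"]; c=np.array([.5467,.142]); v=p[:2]-c; print(np.linalg.norm(v),np.degrees(np.arctan2(v[1],v[0])),s["contact_force"])
f=[]
th=-np.deg2rad(np.arange(1,11)*1.0)
R=lambda t:np.array([[np.cos(t),-np.sin(t)],[np.sin(t),np.cos(t)]])
print(rows(p,s["tcp_rot"],[np.r_[c+R(t)@v,p[2]] for t in th],-np.degrees(th)))
E
```

```text
(0.653, np.float32(15.55), np.float64(-35.49))
13.9 [0.48185812 0.14836453 0.08006007] [6.84737596 0.25056614 1.09464348] 0.20511971947556473 21.991803646087646
score 0.802 dx -1 dv px 15.2 dz mm -36.89
[[0.1373, 178.0, 0.2043], [0.144, 64.0, 0.2055], [0.1373, 94.0, 0.2027]]
[[0.1462, 182.0, 0.2016], [0.1458, 79.0, 0.2002], [0.1465, 101.0, 0.2]]
[[0.1462, 182.0, 0.2021], [0.1458, 80.0, 0.1923], [0.1465, 101.0, 0.2057]]
0.06515781956477132 174.38422347372818 [7.53882381 0.27528018 2.01188747]
[{"offset": [0.0, 0.001, 0.0], "twist": 1.0}, {"offset": [0.0, 0.002, 0.0], "twist": 2.0}, {"offset": [0.0, 0.003, 0.0], "twist": 3.0}, {"offset": [0.0, 0.005, 0.0], "twist": 4.0}, {"offset": [-0.0, 0.006, 0.0], "twist": 5.0}, {"offset": [-0.0, 0.007, 0.0], "twist": 6.0}, {"offset": [-0.0, 0.008, 0.0], "twist": 7.0}, {"offset": [-0.0, 0.009, 0.0], "twist": 8.0}, {"offset": [-0.0, 0.01, 0.0], "twist": 9.0}, {"offset": [-0.001, 0.011, 0.0], "twist": 10.0}]
```

Level within about 1.5 mm by all three measures. Now close toward the post.

step_arm(motion=[{"offset": [0,0.002,0],"twist": 1.75},{"offset": [0,0.004,0],"twist": 3.5},{"offset": [0,0.006,0],"twist": 5.25},{"offset": [-0.0003,0.008,0],"twist": 7},{"offset": [-0.0003,0.008,0],"twist": 7}])

```text
time: 14.55
eef_pos: [0.4827, 0.1564, 0.08]
tcp_rot: [0.129, 0.992, -0.0, 0.002]
contact_force: [5.1, -1.8, 4.3]
opening: 0.203
finger_force: 22.2
```

step_arm(motion=[{"offset": [0,0.001,0],"twist": 0.9},{"offset": [0,0.002,0],"twist": 1.75},{"offset": [0,0.002,0],"twist": 1.75}])

```text
time: 14.85
eef_pos: [0.483, 0.1583, 0.08]
tcp_rot: [0.144, 0.99, -0.0, 0.001]
contact_force: [5.0, -0.5, 4.4]
opening: 0.205
finger_force: 22.2
```

step_arm(motion=[{"offset": [0,0.001,0],"twist": 0.9},{"offset": [0,0.001,0],"twist": 0.9}])

```text
time: 15.05
eef_pos: [0.4831, 0.1591, 0.08]
tcp_rot: [0.152, 0.988, -0.0, 0.001]
contact_force: [3.9, -2.7, 5.6]
opening: 0.203
finger_force: 22.3
```

```bash
cat > f.py <<'E'
from h import *
F=[];
for i in range(5):
    ctrl.read_camera("scene"); s=ctrl.get_state(); F.append(s["contact_force"])
p=s["eef_pos"]; v=p[:2]-[.5467,.142]; r=np.linalg.norm(v); t=np.array([v[1],-v[0]])/r
F=np.array(F); print(s["time"],p.round(4),"ang",np.degrees(np.arctan2(v[1],v[0])).round(2),"r",r.round(4),"hand force closing(+ = resists)",(-(F[:,:2]@t)).round(1),"rad",(F[:,:2]@v/r).round(1),"yaw",np.degrees(2*np.arctan2(s["tcp_rot"][1],s["tcp_rot"][0])).round(1),"Tz",s["wrist_torque"].round(2))
E
python3 f.py
```

```text
15.3 [0.4831 0.1591 0.08  ] ang 165.0 r 0.0659 hand force closing(+ = resists) [1.8 1.9 1.3 0.  0.7] rad [-3.7 -5.3 -4.7 -3.6 -4.7] yaw 162.5 Tz [-0.29 -0.64  0.06]
```

step_arm(motion=[{"offset": [0,0.001,0],"twist": 0.9},{"offset": [0,0.001,0],"twist": 0.9}])

```text
time: 15.5
eef_pos: [0.4832, 0.16, 0.08]
tcp_rot: [0.16, 0.987, -0.0, 0.001]
contact_force: [3.2, -2.6, 5.9]
opening: 0.201
finger_force: 22.4
```

step_arm(motion=[{"offset": [0,0.001,0],"twist": 0.9},{"offset": [0,0.001,0],"twist": 0.9}])

```text
time: 15.7
eef_pos: [0.4835, 0.1609, 0.08]
tcp_rot: [0.167, 0.986, -0.0, 0.001]
contact_force: [3.2, -2.4, 5.8]
opening: 0.205
finger_force: 22.4
```

step_arm(motion=[{"offset": [0,0.001,0],"twist": 0.9},{"offset": [0,0.001,0],"twist": 0.9}])

```text
time: 15.9
eef_pos: [0.4837, 0.162, 0.08]
tcp_rot: [0.175, 0.985, -0.0, 0.001]
contact_force: [3.0, -1.6, 6.5]
opening: 0.198
finger_force: 22.4
```

```bash
python3 f.py
```

```text
16.15 [0.4837 0.1619 0.08  ] ang 162.42 r 0.0661 hand force closing(+ = resists) [1.1 1.6 1.1 1.2 0.2] rad [-3.5 -3.4 -3.8 -4.5 -4.2] yaw 159.8 Tz [-0.23 -0.53  0.12]
```

step_arm(motion=[{"offset": [0,0.001,0],"twist": 0.9},{"offset": [0,0.001,0],"twist": 0.9}])

```text
time: 16.35
eef_pos: [0.484, 0.1629, 0.08]
tcp_rot: [0.183, 0.983, -0.0, 0.0]
contact_force: [2.2, -2.9, 6.9]
opening: 0.203
finger_force: 22.4
```

step_arm(motion=[{"offset": [0,0.001,0],"twist": 0.9},{"offset": [0,0.001,0],"twist": 0.9}])

```text
time: 16.55
eef_pos: [0.4843, 0.1639, 0.08]
tcp_rot: [0.19, 0.982, -0.0, 0.0]
contact_force: [3.5, -1.0, 7.2]
opening: 0.204
finger_force: 22.4
```

```bash
python3 f.py
```

```text
16.8 [0.4843 0.1639 0.08  ] ang 160.64 r 0.0662 hand force closing(+ = resists) [1.4 1.  1.  0.4 1.8] rad [-2.  -4.4 -3.6 -2.4 -3.4] yaw 158.0 Tz [-0.21 -0.52  0.12]
```

step_arm(motion=[{"offset": [0,0.001,0],"twist": 0.9},{"offset": [0,0.001,0],"twist": 0.9}])

```text
time: 17.0
eef_pos: [0.4846, 0.1649, 0.08]
tcp_rot: [0.198, 0.98, -0.0, 0.0]
contact_force: [2.4, -1.4, 7.3]
opening: 0.201
finger_force: 22.5
```

```bash
python3 f.py
```

```text
17.25 [0.4845 0.1649 0.08  ] ang 159.76 r 0.0662 hand force closing(+ = resists) [ 0.3  1.4  1.3  1.1 -0.5] rad [-2.8 -2.6 -2.7 -2.4 -2.5] yaw 157.2 Tz [-0.18 -0.44  0.15]
```

step_arm(motion=[{"offset": [0,0.001,0],"twist": 0.9},{"offset": [0,0.001,0],"twist": 0.9}])

```text
time: 17.45
eef_pos: [0.4848, 0.1659, 0.08]
tcp_rot: [0.206, 0.979, -0.0, 0.0]
contact_force: [2.2, -2.4, 7.8]
opening: 0.2
finger_force: 22.5
```

```bash
python3 f.py
```

```text
17.7 [0.4848 0.1659 0.08  ] ang 158.88 r 0.0663 hand force closing(+ = resists) [ 1.   0.4 -0.4  1.2 -1. ] rad [-2.  -3.2 -3.4 -3.2 -3.1] yaw 156.3 Tz [-0.2  -0.44  0.18]
```

step_arm(motion=[{"offset": [0,0.001,0],"twist": 0.9},{"offset": [0,0.001,0],"twist": 0.9}])

```text
time: 17.9
eef_pos: [0.4852, 0.1669, 0.08]
tcp_rot: [0.213, 0.977, -0.0, -0.0]
contact_force: [1.8, -0.3, 7.2]
opening: 0.202
finger_force: 22.5
```

```bash
python3 f.py
```

```text
18.15 [0.4852 0.1668 0.08  ] ang 158.01 r 0.0663 hand force closing(+ = resists) [-0.2  0.2 -0.2  0.1  0.3] rad [-1.9 -1.7 -2.2 -1.5 -2. ] yaw 155.4 Tz [-0.15 -0.43  0.19]
```

step_arm(motion=[{"offset": [0,0.001,0],"twist": 0.9},{"offset": [0,0.001,0],"twist": 0.9}])

```text
time: 18.35
eef_pos: [0.4855, 0.1678, 0.08]
tcp_rot: [0.221, 0.975, -0.0, -0.0]
contact_force: [2.0, -1.0, 7.5]
opening: 0.202
finger_force: 22.5
```

```bash
python3 f.py
```

```text
18.6 [0.4855 0.1678 0.08  ] ang 157.11 r 0.0664 hand force closing(+ = resists) [ 0.1  0.7 -0.7 -0.   1.2] rad [-1.5 -1.6 -2.2 -2.1 -1.2] yaw 154.5 Tz [-0.12 -0.3   0.25]
```

step_arm(motion=[{"offset": [0,0.001,0],"twist": 0.9},{"offset": [0,0.001,0],"twist": 0.9}])

```text
time: 18.8
eef_pos: [0.4856, 0.1686, 0.08]
tcp_rot: [0.229, 0.973, -0.001, -0.001]
contact_force: [1.7, -1.2, 8.0]
opening: 0.203
finger_force: 22.7
```

```bash
python3 f.py
```

```text
19.05 [0.4856 0.1685 0.08  ] ang 156.5 r 0.0666 hand force closing(+ = resists) [1.  1.6 1.  1.2 0.8] rad [-1.4 -1.3 -1.6 -1.1 -1.2] yaw 153.5 Tz [-0.15 -0.2   0.08]
```

step_arm(motion=[{"offset": [0,0.001,0],"twist": 0.9},{"offset": [0,0.001,0],"twist": 0.9}])

```text
time: 19.25
eef_pos: [0.486, 0.1695, 0.08]
tcp_rot: [0.237, 0.972, -0.001, -0.001]
contact_force: [0.0, -1.4, 9.2]
opening: 0.205
finger_force: 22.7
```

```bash
python3 f.py
```

```text
19.5 [0.4859 0.1695 0.08  ] ang 155.67 r 0.0667 hand force closing(+ = resists) [1.4 2.4 1.1 1.3 1. ] rad [-0.3 -0.2 -1.2 -0.8 -1.1] yaw 152.6 Tz [-0.15 -0.16  0.16]
```

step_arm(motion=[{"offset": [0,0.0007,0],"twist": 0.6},{"offset": [0,0.0007,0],"twist": 0.6}])

```text
time: 19.7
eef_pos: [0.4862, 0.1701, 0.08]
tcp_rot: [0.242, 0.97, -0.001, -0.001]
contact_force: [-0.0, -1.5, 9.3]
opening: 0.204
finger_force: 22.7
```

```bash
python3 f.py; python3 - <<'E'
from h import *
c,im=cam("wrist"); cv2.imwrite("pics/w5.png",im); p=proj(c,[[.5467,.142,.065],[.4859,.1695,.105]]).round(); print(p)
x,y=p.mean(0).astype(int); 
cv2.imwrite("pics/w5c.png",cv2.resize(im[max(0,y-80):y+70,max(0,x-100):x+100],None,fx=4,fy=4,interpolation=cv2.INTER_CUBIC)); print(x,y)
E
```

```text
19.95 [0.4862 0.1701 0.08  ] ang 155.09 r 0.0667 hand force closing(+ = resists) [1.8 1.5 1.6 1.6 1.2] rad [-1.  -0.3 -0.9  0.2 -0.6] yaw 152.0 Tz [-0.19 -0.17  0.15]
[[320. 366.]
 [313. 314.]]
316 340
```

View pics/w5c.png

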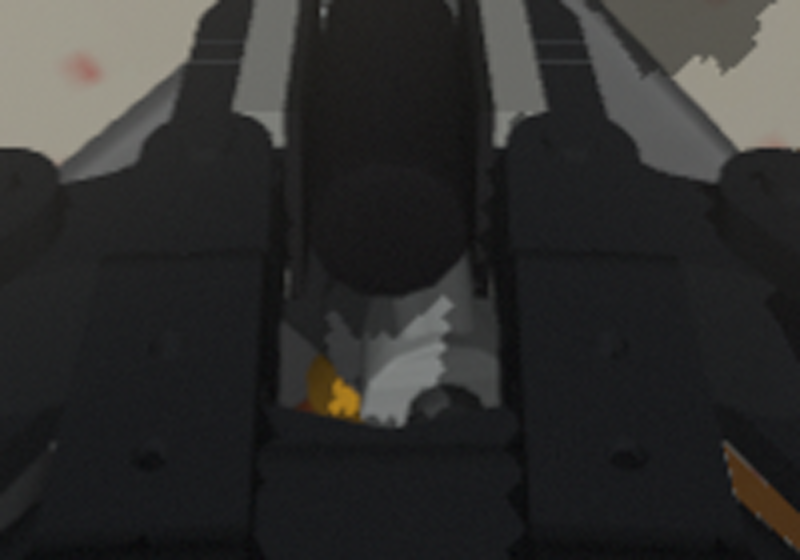

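Knob is held squarely between the pads at about (390,230) in the crop; the post is hidden. Continuing by feel.

step_arm(motion=[{"offset": [0,0.0007,0],"twist": 0.6},{"offset": [0,0.0007,0],"twist": 0.6}])

```text
time: 20.2
eef_pos: [0.4865, 0.1708, 0.08]
tcp_rot: [0.247, 0.969, -0.001, -0.001]
contact_force: [0.0, -1.8, 9.9]
opening: 0.202
finger_force: 22.7
```

```bash
python3 f.py
```

```text
20.45 [0.4865 0.1707 0.08  ] ang 154.51 r 0.0667 hand force closing(+ = resists) [1.1 1.2 2.1 1.3 1. ] rad [-0.8 -0.4  0.2 -0.6 -0.6] yaw 151.4 Tz [-0.19 -0.11  0.14]
```

step_arm(motion=[{"offset": [0,0.0007,0],"twist": 0.6},{"offset": [0,0.0007,0],"twist": 0.6}])

```text
time: 20.65
eef_pos: [0.4867, 0.1714, 0.08]
tcp_rot: [0.252, 0.968, -0.001, -0.001]
contact_force: [-0.8, -1.8, 9.7]
opening: 0.207
finger_force: 22.8
```

```bash
python3 f.py
```

```text
20.9 [0.4867 0.1714 0.08  ] ang 153.92 r 0.0668 hand force closing(+ = resists) [1.2 1.8 1.2 0.8 2.2] rad [-0.   0.4 -0.3  0.   0.4] yaw 150.8 Tz [-0.15 -0.06  0.12]
```

step_arm(motion=[{"offset": [0,0.0008,0],"twist": 0.7},{"offset": [0,0.0008,0],"twist": 0.7},{"offset": [0,0.0008,0],"twist": 0.7}])

```text
time: 21.2
eef_pos: [0.4869, 0.1717, 0.0799]
tcp_rot: [0.258, 0.966, -0.001, -0.001]
contact_force: [-0.2, -2.8, 9.0]
opening: 0.201
finger_force: 22.8
```

step_arm(motion=[{"offset": [0,0.0008,0],"twist": 0.7},{"offset": [0,0.0008,0],"twist": 0.7},{"offset": [0,0.0008,0],"twist": 0.7}])

```text
time: 21.5
eef_pos: [0.4872, 0.1723, 0.08]
tcp_rot: [0.263, 0.965, -0.001, -0.001]
contact_force: [-1.7, -2.9, 10.2]
opening: 0.2
finger_force: 22.9
```

```bash
python3 f.py
```

```text
21.75 [0.4871 0.1723 0.0799] ang 153.06 r 0.0668 hand force closing(+ = resists) [3.6 3.9 3.4 2.9 2.6] rad [ 0.2 -0.4  0.3 -0.8 -1. ] yaw 149.5 Tz [-0.39  0.11  0.15]
```

step_arm(motion=[{"offset": [0,0.0008,0],"twist": 0.7},{"offset": [0,0.0008,0],"twist": 0.7},{"offset": [0,0.0008,0],"twist": 0.7}])

```text
time: 22.05
eef_pos: [0.4874, 0.1726, 0.0799]
tcp_rot: [0.269, 0.963, -0.002, -0.002]
contact_force: [-2.5, -5.0, 11.4]
opening: 0.206
finger_force: 23.1
```

```bash
python3 f.py
```

```text
22.3 [0.4874 0.1726 0.0799] ang 152.7 r 0.0668 hand force closing(+ = resists) [4.8 4.2 5.2 4.8 4.9] rad [-1.1 -0.3 -0.7  0.4 -0.1] yaw 148.8 Tz [-0.6   0.16  0.17]
```

step_arm(motion=[{"offset": [0,0.0008,0],"twist": 0.7},{"offset": [0,0.0008,0],"twist": 0.7},{"offset": [0,0.0008,0],"twist": 0.7}])

```text
time: 22.6
eef_pos: [0.4876, 0.1732, 0.0799]
tcp_rot: [0.275, 0.961, -0.002, -0.002]
contact_force: [-3.2, -5.0, 10.6]
opening: 0.199
finger_force: 23.2
```

```bash
python3 f.py; python3 roof.py
```

```text
22.85 [0.4876 0.1732 0.0799] ang 152.16 r 0.0668 hand force closing(+ = resists) [5.1 5.9 5.6 6.2 5.8] rad [ 0.  -0.1  0.4 -0.4 -0.5] yaw 148.1 Tz [-0.66  0.23  0.16]
(0.658, np.float32(15.53), np.float64(-35.44))
```

Pressed snugly, about 4.5 N above the turning force. Release and lift away.

step_arm(motion=[{"offset": [0,0,0],"twist": 0},{"offset": [0,0,0],"twist": 0},{"offset": [0,0,0],"twist": 0},{"offset": [0,0,0],"twist": 0},{"offset": [0,0,0],"twist": 0}], gripper=0.045)

```text
time: 23.4
eef_pos: [0.4883, 0.1743, 0.0788]
tcp_rot: [0.276, 0.961, -0.0, -0.001]
contact_force: [0.1, -0.4, -0.2]
opening: 0.525
finger_force: 0.0
```

step_arm(motion=[{"offset": [0,0,-0.01],"twist": 0},{"offset": [0,0,-0.03],"twist": 0},{"offset": [0,0,-0.06],"twist": 0},{"offset": [0,0,-0.1],"twist": 0},{"offset": [0,0,-0.12],"twist": 0},{"offset": [0,0,-0.12],"twist": 0},{"offset": [0,0,-0.12],"twist": 0}])

```text
time: 24.1
eef_pos: [0.4889, 0.1743, 0.1997]
tcp_rot: [0.276, 0.961, 0.0, 0.0]
contact_force: [-0.5, -0.1, -0.7]
opening: 0.53
finger_force: 0.0
```

```bash
python3 f.py; python3 roof.py; python3 z1.py .146; python3 - <<'E'
from h import *
c,im=cam("wrist"); cv2.imwrite("pics/w6.png",im); g=cv2.cvtColor(im,cv2.COLOR_BGR2GRAY)
m=(g<62).astype(np.uint8); n,l,st,ce=cv2.connectedComponentsWithStats(m)
pp=proj(c,[[.4876,.1732,.105],[.4876,.1732,.06]]); print(pp.round(1))
for i in range(1,n):
    if st[i,4]>150 and abs(ce[i]-pp[0]).max()<60: print(st[i],ce[i].round(1))
E
```

```text
24.35 [0.4881 0.1742 0.1977] ang 151.25 r 0.0669 hand force closing(+ = resists) [ 0.4 -0.3 -1.6  0.8 -1. ] rad [-0.5  0.1 -0.6  0.3  0.8] yaw 148.0 Tz [ 0.04 -0.01 -0.02]
(0.586, np.float32(15.41), np.float64(-35.15))
[[0.1378, 166.0, 0.2738], [0.1441, 53.0, 0.1982], [0.1373, 92.0, 0.2045]]
[[0.1466, 165.0, 0.2012], [0.1457, 58.0, 0.1876], [0.1467, 97.0, 0.201]]
[[0.1466, 165.0, 0.2007], [0.1462, 63.0, 0.24], [0.1467, 97.0, 0.2003]]
[[312.4 213.7]
 [312.5 197. ]]
[299 192  22  36 626] [309.7 210. ]
[293 230  20  27 208] [305.6 242.9]
```

```bash
python3 -c "
from plant import ctrl
print(ctrl.sign_off())"
```

```text
the job is handed in; nothing more can be done
None
```

The job is handed in, but the sign-off returned no verdict. By camera, the platform stopped within about 2 mm of the stand's top and the house stayed in place on it. The lever was pressed about 4.5 N beyond its turning force onto the stop post. It sprang back about 2 mm at the knob when let go (within the 3 mm limit), and the arm is clear.

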